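# Draw out the telescopic brush and hold it

### The arm

A 6-joint arm with a two-finger parallel gripper is mounted at the origin on a cart in front of the work surface, level with it; the furniture and walls round the work are solid. World frame = base frame: x ahead of the robot, y to its left, z up, the work surface at z = 0. Lengths are in mm, angles in rad, forces in N, time in s.
With the tool pointing down it reaches from about 325 to 850 mm from the base axis. Payload 4.4 kg.
Tool frame: the origin (TCP) lies midway between the tips of the shut fingers; the grasp point (between the pads) lies 19 mm behind it; z points along the fingers, y is the line along which they close (so a half turn about z gives the same grasp; the last joint's range is limited). The gripper opens to 94 mm and grips with 3 to 60 N. Pads are 16 mm wide; open, the fingers measure 119 mm over their backs; the gripper's body (75 mm by 177 mm) begins 78 mm behind the grasp point.
Start: joints at [-1.488, 0.207, 1.542, -0, 1.393, -0.15], TCP at [132.641, -559.494, 205.447] pointing down, gripper open.
Joint ranges: [-2.73, 2.73], [-0.86, 2.22], [0.23, 2.46], [-1.11, 4.25], [0.08, 2.63], [-2.82, 2.82]. Speed limits (rad/s): [2.79, 2.79, 3.14, 3.14, 3.14, 3.14].

### API

Orientations are given as a rotation vector (axis times angle).
In Python, from cell import ctrl gives the robot as it stands. The module is installed in compiled form; this text tells all that it offers.
- The arm moves only by the shell command python3 -m pendant 'ROWS' [OPENING] [FORCE]. ROWS is JSON, a list of rows, each an object with "linear": the shift along the world's x, y, z in mm, a list of three; "twist": the turn about the world's z in degrees. A call has 1 to 10 rows; each row shifts and turns the commanded pose from where the row before left it; what a row does not reach is not made up. A row lasts 1/8 s, in which the tool goes at most 62.5 mm and 10.7 degrees, less where a joint would pass 70% of its speed; a pose out of reach is approached as far as the arm can. A call with a gripper value outside its range is refused whole. OPENING is the opening, from 0 (shut) to 1 (fully open), set as the call begins (- or left out, the last holds). The fingers move at their own pace and stop on an object; FORCE is the grip in N (left out, the last holds). Time passes only in rows, so rows that do not move let the fingers close. It gives the time, the measured TCP pose, the force, the opening and the grip force at its end, in the units of the state.
- ctrl.observe(): the state, without advancing time (a new reading comes with each control period).
- ctrl.get_image(name): name is "scene" or "top"; returns (picture, depth): 420x560x3 uint8, red, green, blue; 420x560 float32, mm along the optical axis (not along the pixel's ray), 0 where there is no reading.
- ctrl.camera_model(name): a dict with "camera_matrix" (3x3 intrinsics, pixels), "dist" ([k1, k2, p1, p2, k3] as OpenCV has them; the pictures are not rectified), "R" (3x3) and "t" (3): a world point X has camera coordinates R X + t. Camera axes: x right, y down, z forward; pixel columns grow to the right and rows downward; lengths in mm; the calibration is good to about 2 mm. A picture is of the moment at which its call begins. camera_model takes no time and is no camera call.
- ctrl.finish_job(): hands the job in; it is judged then, once.
The state is a dict: "time": time; "joint_pos": joint angles; "joint_velocities": joint speeds; "effort": joint torques, N m; "tool_pos": TCP position; "orientation": TCP orientation; "wrist_force": force on the tool from outside, world axes, zero at the start; "moment": the same for the moment, N m; "finger_gap": finger opening in mm; "grasp_force": force on a finger pad.
Only numpy, scipy, OpenCV 4.12 (cv2) and the standard library are available. Lean on these libraries where they do the work, as an engineer would, in place of code of your own. Each camera call takes 0.05 s, during which the arm holds its last target. There are 200 camera calls.

### The job

The telescopic cleaning brush sits pushed together in its drying cradle on the worktop. Close the cradle's clamp lever fully down over the handle so that the handle cannot slide, then press the release button on the handle fully in, then take the brush by its neck and pull it straight out, past the first stop, to the second stop, where both tubes are fully out. Finish while still holding it there at full stretch, because it springs back when let go, and leave the other things on the worktop where they stand.

Things in the scene. Friction and masses are not known exactly. Their poses are not given: they have to be found in the camera images.
- cradle: Fixed grey cradle, base plate 110 x 190 x 10 mm. Origin: centre of its underside, z up. The brush lies level along the cradle's y axis, at x = 0, axis 65 mm above the worktop, and is drawn out towards the cradle's -y. It runs through two closed bushes, 12 mm thick, 46 mm across, at y = +78 and -18 mm (tops at 88 mm).
- clamp (a joint): Angle of the clamp lever (rad): 0 = closed, level across the handle; grows as it swings up. Starts at 0.5 to 0.9, stays where it is left (stiff hinge, about 1 N at its tab). Steel lever 24 x 8 mm, tip 95 mm from the hinge. Push it down from above until it stops. It only closes while the handle has slid out less than 2 mm.
- clamp_hinge (a point): Point on the clamp's hinge axis, which runs along the cradle's y: at cradle x = +46, y = +30 mm, 88 mm above the worktop. Fixed posts beside it reach 96 mm. From here the lever reaches towards the cradle's -x.
- clamp_tab (a point): Centre of the top of the grey tab (22 x 28 x 11 mm) at the lever's end, 84 mm from the hinge axis; moves with the lever. With the lever closed it is at cradle x = -38, y = +30 mm, 93.5 mm above the worktop; the lever's top is then at 92 mm.
- handle (a joint): How far the white handle (34 mm thick, 192 mm long) has slid through the bushes towards the cradle's -y (m): 0 at the start, at most 0.03. Unclamped it slides at 1.5 N; clamped, the lever stands between its two 48 mm flanges and it can move only 2 mm. It must stay within 6 mm of 0.
- button (a joint): Depth of the release button (m): 0 out, 0.006 fully in. Takes about 3 N and stays in (no spring). The tubes are locked until it is in by about 4 mm.
- button_top (a point): Centre of the top of the round grey release button (18 mm across) on top of the handle, at cradle x = 0, y = -49 mm; 95 mm above the worktop when out, 89 mm when fully in. The white boss round it, 25 mm across, reaches 85 mm.
- inner (a joint): How far the thin tube is out of the middle tube (m), 0 to 0.065. It comes out first, needing 4 to 5 N against its return spring, and stops at 0.065 (the first stop).
- middle (a joint): How far the middle tube is out of the handle (m), 0 to 0.065. It comes out after the first stop, needing 7 to 8 N against its return spring, and stops hard at 0.065 (the second stop). Both tubes spring back when let go.
- brush_head: The neck and head of the brush. Origin: middle of the neck, a dark rubber bar to take hold of, 24 mm thick, 48 mm long (along y), between a 34 mm flange and the 36 to 44 mm round head. Axes as the cradle's. At the start it is at cradle x = 0, y = -117 mm, 65 mm above the worktop, free underneath; 130 mm further along -y when fully out.
- garlic_1: Bystander: a whole garlic bulb, 60 mm across and 59 mm high. Origin: centre of its underside. To be left alone.
- tin_1: Bystander: a closed food tin, 57 mm across, 72 mm high. Origin: centre of its underside. To be left alone.
- canister_2: Bystander: a round lidded canister with a wooden lid, 87 mm across, 105 mm high. Origin: centre of its underside. To be left alone.
- mug_speckled: Bystander: a speckled mug with a handle, 80 x 115 mm, 78 mm high. Origin: centre of its underside. To be left alone.
- cup_white: Bystander: a plain off-white cup without handle, 76 mm across, 85 mm high. Origin: centre of its underside. To be left alone.

How it is judged (in metres and radians):
On the way, in this order (a step that is already met when the one before it is completed fails the run):
1. the clamp lever is closed over the handle, with the tubes still in and the button not yet pressed (value of joint clamp below 0.07 rad and value of joint inner below 0.006 m and value of joint button below 0.003 m), for 0.2 s.
2. the release button is pressed in, the clamp still closed and the tubes still in (value of joint clamp below 0.07 rad and value of joint button above 0.0045 m and value of joint inner below 0.006 m), for 0.1 s.
3. the first stop is reached: the thin tube is fully out, the clamp closed (value of joint inner above 0.06 m and value of joint clamp below 0.07 rad), for 0.05 s.
At the end, for the whole second after the job is handed in: Both tubes are out to within 4 mm of their 65 mm, the clamp is closed (under 0.07 rad), the button in (over 4 mm), the handle has not slid more than 6 mm, and the fingers still hold the brush, which is at rest, with more than 3 N (value of joint each of inner, middle above 0.061 m and value of joint clamp below 0.07 rad and value of joint button above 0.004 m and value of joint handle below 0.006 m and contact force between the fingers and brush_head above 3 N and linear speed of brush_head below 0.01 m/s); the arm keeps its last pose, push and grip.
It fails at once if another thing on the worktop is shifted by more than 30 mm or tipped over (distance of any of garlic_1, tin_1, canister_2, mug_speckled, cup_white from where it was at the start of the episode above 0.03 m or angle between any of garlic_1, tin_1, canister_2, mug_speckled, cup_white's own z axis and vertical above 0.5 rad).
It fails at once if the handle is dragged more than 10 mm out of the cradle (value of joint handle above 0.01 m).
It also fails if it takes over 51 s, if anything falls off the work surface, if the arm or the gripper's body presses on something with over 40 N, if the wrist force passes 120 N, or if a joint passes its speed limit or range.

## Working session

There is one attempt and no reset: what is moved stays moved. The work goes in short steps, Python scripts to look and compute and a shell command to move; the robot and the scene stay as the last step left them, time stands still between calls to the robot, and variables do not carry over. Pictures are saved under pics/ and viewed, at most 10 in all, crops included, and the job is handed in when it is done.

```bash
mkdir -p pics; python3 - <<'E'
from cell import ctrl
import cv2,numpy as np
for n in("scene","top"):
    p,d=ctrl.get_image(n); cv2.imwrite(f"pics/{n}0.png",p[:,:,::-1]); np.save(f"{n}0.npy",d); m=ctrl.camera_model(n); print(n,{k:np.round(v,3).tolist() for k,v in m.items()})
s=ctrl.observe();print(s)
E
```

```text
scene {'camera_matrix': [[404.494, 0.0, 279.938], [0.0, 404.494, 207.915], [0.0, 0.0, 1.0]], 'dist': [-0.102, 0.0, 0.0, 0.0, 0.0], 'R': [[-0.686, -0.727, 0.012], [-0.444, 0.406, -0.799], [0.576, -0.553, -0.601]], 't': [360.53, 353.719, 832.21]}
top {'camera_matrix': [[457.763, 0.0, 288.733], [0.0, 457.763, 213.082], [0.0, 0.0, 1.0]], 'dist': [0.012, 0.0, 0.0, 0.0, 0.0], 'R': [[-0.001, -1.0, 0.015], [-0.988, -0.001, -0.154], [0.154, -0.016, -0.988]], 't': [-52.223, 601.422, 1383.595]}
{'time': 0.1, 'joint_pos': array([-1.48850061e+00,  2.07333227e-01,  1.54280809e+00,  9.01038522e-06,
        1.39350187e+00, -1.50477079e-01]), 'joint_velocities': array([-0.000646  , -0.00209327, -0.00440107, -0.00157639,  0.00073799,
       -0.00015312]), 'effort': array([-1.06223957e-03, -3.71865106e+01, -2.82294738e+01,  6.99483510e-02,
        3.10434576e-02, -4.22408255e-05]), 'tool_pos': array([ 132.58294833, -558.75434478,  204.40923955]), 'orientation': array([-3.11830410e+00, -3.64573307e-01, -1.23623789e-04]), 'wrist_force': array([ 0.27671696, -0.36263899,  0.00973626]), 'moment': array([-0.05913598, -0.00508819, -0.01183029]), 'grasp_force': 0.0, 'finger_gap': 93.87418192349726}
```

View pics/scene0.png

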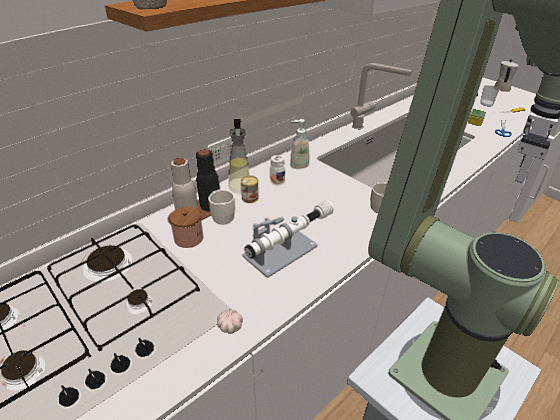

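View pics/top0.png

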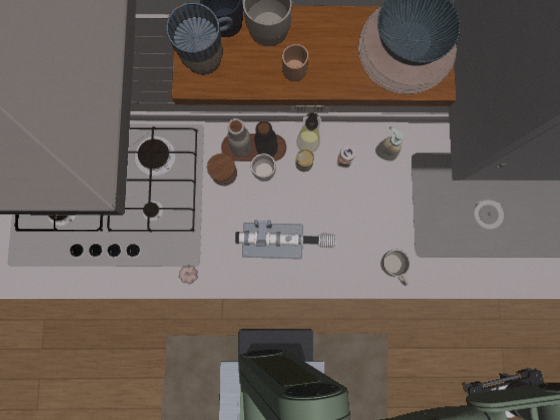

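The top view shows the cradle plate at about (272,241), clamp at (263,226), button near (290,240) and the head to the right at (325,240). So the brush pulls towards roughly world -y. The mug stands at (396,263), off to the side. Next I measure the cradle.

```bash
cat > h.py <<'E'
import cv2,numpy as np
from cell import ctrl
def cloud(n,d):
    m=ctrl.camera_model(n);K=np.array(m["camera_matrix"]);D=np.array(m["dist"]);R=np.array(m["R"]);t=np.array(m["t"])
    h,w=d.shape;u,v=np.meshgrid(np.arange(w),np.arange(h))
    q=cv2.undistortPoints(np.stack([u,v],-1).reshape(-1,1,2).astype(float),K,D).reshape(h,w,2)
    P=np.concatenate([q*d[...,None],d[...,None]],-1)
    return (P-t)@R
def proj(n,X):
    m=ctrl.camera_model(n)
    return cv2.projectPoints(np.array(X,float).reshape(-1,3),cv2.Rodrigues(np.array(m["R"]))[0],np.array(m["t"],float),np.array(m["camera_matrix"]),np.array(m["dist"],float))[0].reshape(-1,2)
def ray(n,uv,z):
    m=ctrl.camera_model(n);R=np.array(m["R"]);t=np.array(m["t"])
    q=cv2.undistortPoints(np.array(uv,float).reshape(-1,1,2),np.array(m["camera_matrix"]),np.array(m["dist"])).reshape(-1,2)
    r=np.c_[q,np.ones(len(q))]@R;c=-R.T@t
    return c+r*((z-c[2])/r[:,2])[:,None]
E
python3 - <<'E'
from h import *
im=cv2.imread("pics/top0.png");d=np.load("top0.npy");P=cloud("top",d)
hsv=cv2.cvtColor(im,cv2.COLOR_BGR2HSV)
print("worktop z",np.round(np.median(P[275:285,250:300,2]),1))
s=np.zeros(d.shape,bool);s[205:270,228:345]=1
# plate
z=P[...,2];m=(s&(abs(z-10)<6)&(im.astype(int).mean(-1)<160)).astype(np.uint8);m[:,306:]=0
print(m.sum());c=np.argwhere(s&(z>5)&(z<140))[:,::-1]
plate=np.argwhere((s&(z>4))&(np.arange(560)[None]<304))[:,::-1]
# hull of plate at z=10
pl=np.argwhere(m)[:,::-1];r=cv2.minAreaRect(ray("top",pl,10)[:,:2].astype(np.float32));print("plate",r)
a=s&(z>68)&(z<84)&(P[...,2]>0); X=P[a]; print("axis pts",len(X),X[:,:2].min(0),X[:,:2].max(0))
l=cv2.fitLine(X[:,:2].astype(np.float32),cv2.DIST_HUBER,0,.01,.01).ravel();print(l)
for n,(x0,x1,y0,y1) in {"top":(225,345,200,275),"scene":(230,345,185,285)}.items():
    i=cv2.imread(f"pics/{n}0.png")[y0:y1,x0:x1];cv2.imwrite(f"pics/{n}0c.png",cv2.resize(i,None,fx=6 if n=="top" else 5.5,fy=6 if n=="top" else 5.5,interpolation=cv2.INTER_CUBIC))
E
```

```text
worktop z -0.1
1392
plate ((531.2261962890625, 16.33690643310547), (204.3878631591797, 243.22398376464844), 0.06957008689641953)
axis pts 751 [ 492.71719732 -192.58259823] [562.38057832 111.44920957]
[ 3.3922557e-02  9.9942446e-01  5.1585541e+02 -4.8276207e+01]
```

View pics/top0c.png

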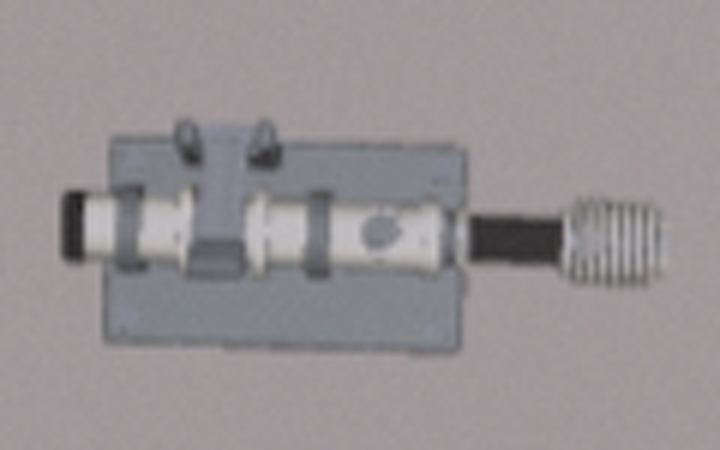

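View pics/scene0c.png

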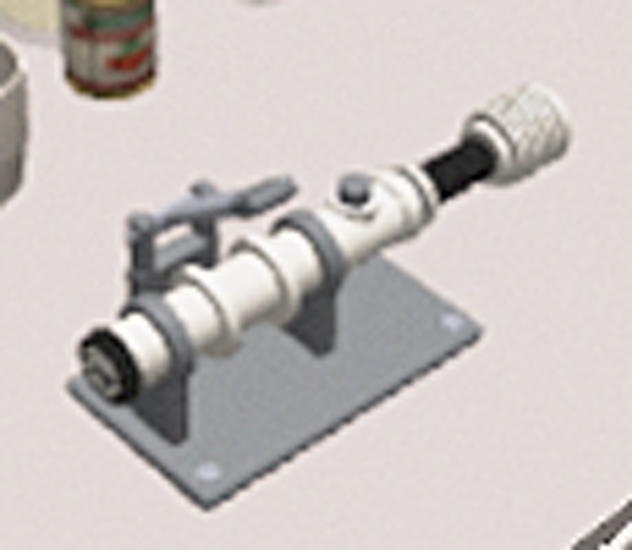

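The top crop shows plate corners at (112,136), (466,148), (462,352) and (105,346), the button at (383,231), and the neck from (468,238) to (562,240). The lever is raised, with its tab at (217,258).

```bash
python3 - <<'E'
from h import *
f=lambda p:(np.array(p,float)+.5)/6-.5+[225,200]
c=ray("top",f([(112,136),(466,148),(462,352),(105,346)]),10);print(np.round(c,1))
print("sides",[round(np.linalg.norm(c[i]-c[i-1]),1) for i in range(4)])
b=ray("top",f([(383,231)]),95)[0];n=ray("top",f([(468,238),(562,240)]),72);print("button",b,"neck",n)
o=c.mean(0);v=(c[1]+c[2]-c[0]-c[3]);yax=-v/np.linalg.norm(v)
yaw=np.arctan2(-yax[0],yax[1]);print("origin",o,"yaw deg",np.degrees(yaw))
R=np.array([[np.cos(yaw),-np.sin(yaw)],[np.sin(yaw),np.cos(yaw)]])
print("button in cradle",(b[:2]-o[:2])@R,"neck",(n[:,:2]-o[:2])@R)
P=cloud("top",np.load("top0.npy"));q=P[241:246,256:264].reshape(-1,3);print("tab",q[q[:,2]>100].mean(0))
for k,p in dict(button=(0,-49),tab=(-38,30),tabopen=(-15,30),neck=(0,-117),neckout=(0,-247)).items():print(k,R@p+o[:2])
s=ctrl.observe();print(s["orientation"])
# obstacles heights
z=P[...,2]
for nme,(u,v) in dict(mug=(396,263),garlic=(188,274),tin=(305,159),can=(222,168),cup=(263,167)).items():
  print(nme,ray("top",[(u,v)],60).round())
E
```

```text
[[577.4  92.3  10. ]
 [571.1 -96.1  10. ]
 [462.8 -93.4  10. ]
 [466.1  94.4  10. ]]
sides [np.float64(111.4), np.float64(188.5), np.float64(108.3), np.float64(187.8)]
button [518.17074174 -50.57765442  95.        ] neck [[ 516.92584438  -94.04932945   72.        ]
 [ 515.91237026 -141.7826056    72.        ]]
origin [519.3499773   -0.70956604  10.        ] yaw deg -1.4633399258916493
button in cradle [  0.09464652 -49.88193939] neck [[-3.96946207e-02 -9.33712283e+01]
 [ 1.66141891e-01 -1.41114819e+02]]
tab [498.92099637  33.35257551 145.36241608]
button [518.09864846 -49.69358564]
tab [482.12848996  30.25106833]
tabopen [505.12098895  29.66370989]
neck [ 516.36211048 -117.67140876]
neckout [ 513.04225845 -247.62901177]
[-3.11830410e+00 -3.64573307e-01 -1.23623789e-04]
mug [[ 445. -380.   60.]]
garlic [[413. 252.  60.]]
tin [[ 772. -104.   60.]]
can [[742. 157.  60.]]
cup [[746.  28.  60.]]
```

Measurements match the given sizes: plate 188x110, button at y=-49.9, neck middle at -117. I shut the fingers and travel above the tab.

```bash
R='{"linear":[26,42,0],"twist":5.4}'; python3 -m pendant '[{"linear":[26,42,0],"twist":5.4},{"linear":[26,42,0],"twist":5.4},{"linear":[26,42,0],"twist":5.4},{"linear":[26,42,0],"twist":5.4},{"linear":[26,42,0],"twist":5.4},{"linear":[26,42,0],"twist":5.4},{"linear":[26,42,0],"twist":5.4},{"linear":[26,42,0],"twist":5.4},{"linear":[26,42,0],"twist":5.4},{"linear":[26,42,0],"twist":5.4}]' 0 10
python3 -m pendant '[{"linear":[26,42,0],"twist":5.4},{"linear":[26,42,0],"twist":5.4},{"linear":[26,42,0],"twist":5.4},{"linear":[26,42,0],"twist":5.4},{"linear":[0,0,0],"twist":0},{"linear":[0,0,0],"twist":0}]'
```

```text
time: 1.35
tool_pos: [393.0, -137.9, 205.2]
orientation: [-2.612, -1.746, 0.0]
wrist_force: [0.7, -0.7, 0.2]
finger_gap: 0.4
grasp_force: 0.0
time: 2.1
tool_pos: [495.9, 28.2, 204.8]
orientation: [-2.242, -2.2, 0.002]
wrist_force: [-0.6, -0.3, -0.4]
finger_gap: 0.4
grasp_force: 0.0
```

```bash
python3 -m pendant '[{"linear":[2,1,-25],"twist":0},{"linear":[2,1,-25],"twist":0},{"linear":[-2,0,-10],"twist":0},{"linear":[-2,0,-10],"twist":0},{"linear":[-2,0,-8],"twist":0},{"linear":[-2,0,-8],"twist":0},{"linear":[-3,0,-8],"twist":0},{"linear":[-3,0,-6],"twist":0},{"linear":[-2,0,-4],"twist":0},{"linear":[0,0,0],"twist":0}]'
```

```text
time: 3.35
tool_pos: [484.1, 30.6, 101.0]
orientation: [-2.241, -2.2, 0.001]
wrist_force: [0.4, 0.1, -0.5]
finger_gap: 0.2
grasp_force: 0.0
```

```bash
python3 -m pendant '[{"linear":[0,0,-3],"twist":0},{"linear":[0,0,-3],"twist":0},{"linear":[0,0,-2],"twist":0},{"linear":[0,0,0],"twist":0}]'; python3 -m pendant '[{"linear":[0,0,-2],"twist":0},{"linear":[0,0,0],"twist":0}]'; python3 - <<'E'
from h import *
p,d=ctrl.get_image("scene");i=p[185:285,230:345,::-1];cv2.imwrite("pics/s1.png",cv2.resize(i,None,fx=5.5,fy=5.5,interpolation=cv2.INTER_CUBIC))
E
```

```text
time: 3.85
tool_pos: [484.6, 30.5, 93.6]
orientation: [-2.242, -2.201, 0.0]
wrist_force: [-1.4, 0.4, 2.4]
finger_gap: 0.2
grasp_force: 1.2
time: 4.1
tool_pos: [484.6, 30.5, 93.0]
orientation: [-2.241, -2.201, 0.001]
wrist_force: [-4.8, 0.7, 11.8]
finger_gap: 0.4
grasp_force: 5.6
```

View pics/s1.png

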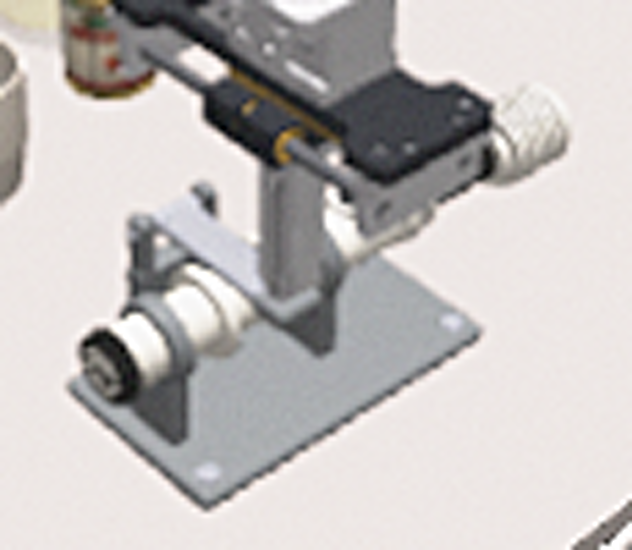

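The picture shows the lever level across the handle between the flanges, with the fingers on the tab at about (285,305). At z 93 with 12 N it is at its stop. Next is the button.

```bash
python3 -m pendant '[{"linear":[0,0,10],"twist":0},{"linear":[0,0,20],"twist":0},{"linear":[16,-40,0],"twist":0},{"linear":[18,-40,0],"twist":0},{"linear":[0,0,-8],"twist":0},{"linear":[0,0,-8],"twist":0},{"linear":[0,0,0],"twist":0}]'; python3 -m pendant '[{"linear":[0,0,-4],"twist":0},{"linear":[0,0,-4],"twist":0},{"linear":[0,0,-4],"twist":0},{"linear":[0,0,-4],"twist":0},{"linear":[0,0,0],"twist":0}]'
```

```text
time: 5.03
tool_pos: [517.0, -48.2, 104.0]
orientation: [-2.239, -2.2, 0.002]
wrist_force: [-0.3, -0.4, 0.3]
finger_gap: 0.4
grasp_force: 0.0
time: 5.65
tool_pos: [518.7, -49.5, 89.3]
orientation: [2.242, 2.201, -0.0]
wrist_force: [0.5, -0.4, -0.1]
finger_gap: 0.7
grasp_force: 0.2
```

```bash
python3 -m pendant '[{"linear":[0,0,-2],"twist":0},{"linear":[0,0,-1],"twist":0},{"linear":[0,0,0],"twist":0}]'
```

```text
time: 6.02
tool_pos: [518.9, -49.7, 88.9]
orientation: [2.242, 2.201, -0.0]
wrist_force: [-6.6, 1.8, 15.3]
finger_gap: 0.2
grasp_force: 7.6
```

```bash
python3 -m pendant '[{"linear":[0,0,15],"twist":0},{"linear":[0,0,30],"twist":0},{"linear":[0,-34,10],"twist":0},{"linear":[-2,-35,0],"twist":0},{"linear":[0,0,0],"twist":0},{"linear":[0,0,0],"twist":0},{"linear":[0,0,0],"twist":0}]' 1 50; python3 - <<'E'
from h import *
p,d=ctrl.get_image("scene");i=p[150:285,230:395,::-1];cv2.imwrite("pics/s2.png",cv2.resize(i,None,fx=4.4,fy=4.4,interpolation=cv2.INTER_CUBIC))
E
```

```text
time: 6.9
tool_pos: [516.4, -117.5, 141.1]
orientation: [-2.24, -2.201, 0.0]
wrist_force: [-0.4, -0.2, 0.1]
finger_gap: 67.0
grasp_force: 0.0
```

View pics/s2.png

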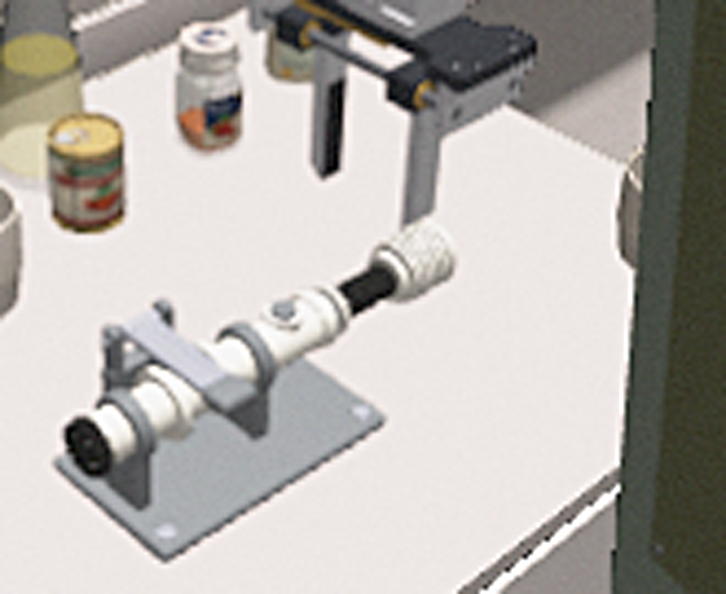

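The lever is closed across the handle, the button (285,312) is sunk into its boss, and the open fingers straddle the neck (365,290) from above. I descend and grip.

```bash
python3 -m pendant '[{"linear":[0,0,0],"twist":0},{"linear":[0,0,0],"twist":0},{"linear":[0,0,-30],"twist":0},{"linear":[0,0,-35],"twist":0},{"linear":[0,0,-20],"twist":0},{"linear":[0,0,-10],"twist":0},{"linear":[0,0,0],"twist":0}]'; python3 -m pendant '[{"linear":[0,0,0],"twist":0},{"linear":[0,0,0],"twist":0},{"linear":[0,0,0],"twist":0},{"linear":[0,0,0],"twist":0},{"linear":[0,0,0],"twist":0},{"linear":[0,0,0],"twist":0}]' 0.15 50
```

```text
time: 7.82
tool_pos: [516.3, -118.3, 46.0]
orientation: [-2.241, -2.2, 0.001]
wrist_force: [0.4, 0.1, 0.5]
finger_gap: 94.2
grasp_force: 0.0
time: 8.57
tool_pos: [516.6, -118.5, 46.4]
orientation: [-2.242, -2.201, 0.0]
wrist_force: [-0.7, 0.7, 0.1]
finger_gap: 37.8
grasp_force: 0.0
```

```bash
python3 -m pendant '[{"linear":[0,0,0],"twist":0},{"linear":[0,0,0],"twist":0},{"linear":[0,0,0],"twist":0},{"linear":[0,0,0],"twist":0},{"linear":[0,0,0],"twist":0}]' 0 50; python3 -m pendant '[{"linear":[0,-8,0],"twist":0},{"linear":[0,-8,0],"twist":0},{"linear":[0,-8,0],"twist":0},{"linear":[-1,-8,0],"twist":0},{"linear":[0,0,0],"twist":0}]'
```

```text
time: 9.2
tool_pos: [517.8, -118.6, 46.7]
orientation: [2.241, 2.199, 0.002]
wrist_force: [5.2, -0.2, -2.7]
finger_gap: 21.9
grasp_force: 50.0
time: 9.82
tool_pos: [516.5, -150.1, 46.6]
orientation: [2.243, 2.199, 0.003]
wrist_force: [5.3, 2.0, -1.5]
finger_gap: 21.7
grasp_force: 50.0
```

```bash
python3 -m pendant '[{"linear":[0,-8,0],"twist":0},{"linear":[-1,-8,0],"twist":0},{"linear":[0,-8,0],"twist":0},{"linear":[0,-8,0],"twist":0},{"linear":[0,-2,0],"twist":0},{"linear":[0,0,0],"twist":0}]'; python3 -m pendant '[{"linear":[-1,-8,0],"twist":0},{"linear":[0,-8,0],"twist":0},{"linear":[0,-8,0],"twist":0},{"linear":[0,-8,0],"twist":0},{"linear":[0,0,0],"twist":0}]'
```

```text
time: 10.58
tool_pos: [515.3, -183.5, 46.6]
orientation: [-2.242, -2.2, -0.003]
wrist_force: [4.8, 3.5, -1.6]
finger_gap: 21.9
grasp_force: 50.0
time: 11.2
tool_pos: [514.1, -214.5, 46.4]
orientation: [-2.241, -2.198, -0.005]
wrist_force: [4.7, 5.1, -1.3]
finger_gap: 22.1
grasp_force: 50.0
```

```bash
python3 -m pendant '[{"linear":[-1,-8,0],"twist":0},{"linear":[0,-8,0],"twist":0},{"linear":[0,-8,0],"twist":0},{"linear":[-1,-6,0],"twist":0},{"linear":[0,0,0],"twist":0},{"linear":[0,0,0],"twist":0}]'; python3 -m pendant '[{"linear":[0,-2,0],"twist":0},{"linear":[0,-1,0],"twist":0},{"linear":[0,0,0],"twist":0}]'
```

```text
time: 11.95
tool_pos: [512.7, -244.1, 46.5]
orientation: [-2.242, -2.199, -0.007]
wrist_force: [6.1, 5.9, -1.3]
finger_gap: 22.2
grasp_force: 50.0
time: 12.32
tool_pos: [512.6, -246.5, 46.3]
orientation: [-2.241, -2.198, -0.007]
wrist_force: [6.1, 7.0, -0.7]
finger_gap: 22.0
grasp_force: 50.0
```

```bash
python3 -m pendant '[{"linear":[0,-2,0],"twist":0},{"linear":[0,0,0],"twist":0}]'; python3 -m pendant '[{"linear":[0,-1,0],"twist":0},{"linear":[0,0,0],"twist":0},{"linear":[0,0,0],"twist":0}]'
```

```text
time: 12.58
tool_pos: [512.5, -248.5, 46.3]
orientation: [-2.241, -2.198, -0.007]
wrist_force: [5.7, 7.2, -0.6]
finger_gap: 22.1
grasp_force: 50.0
time: 12.95
tool_pos: [512.5, -249.4, 46.3]
orientation: [-2.24, -2.198, -0.007]
wrist_force: [6.4, 7.6, -0.5]
finger_gap: 21.7
grasp_force: 50.0
```

```bash
python3 -m pendant '[{"linear":[0,-1,0],"twist":0},{"linear":[0,0,0],"twist":0}]'; python3 -m pendant '[{"linear":[0,-1,0],"twist":0},{"linear":[0,0,0],"twist":0},{"linear":[0,0,0],"twist":0}]'
```

```text
time: 13.2
tool_pos: [512.5, -250.3, 46.3]
orientation: [-2.24, -2.198, -0.007]
wrist_force: [6.6, 7.0, -0.7]
finger_gap: 22.1
grasp_force: 50.0
time: 13.58
tool_pos: [512.5, -251.3, 46.3]
orientation: [-2.24, -2.198, -0.007]
wrist_force: [5.0, 7.2, 0.2]
finger_gap: 21.9
grasp_force: 50.0
```

```bash
python3 -m pendant '[{"linear":[0,-1,0],"twist":0},{"linear":[0,0,0],"twist":0}]'; python3 - <<'E'
from h import *
p,d=ctrl.get_image("scene");i=p[150:285,230:395,::-1];cv2.imwrite("pics/s3.png",cv2.resize(i,None,fx=4.4,fy=4.4,interpolation=cv2.INTER_CUBIC))
E
```

```text
time: 13.82
tool_pos: [512.4, -252.2, 46.3]
orientation: [-2.24, -2.198, -0.008]
wrist_force: [6.3, 8.3, -0.4]
finger_gap: 21.9
grasp_force: 50.0
```

View pics/s3.png

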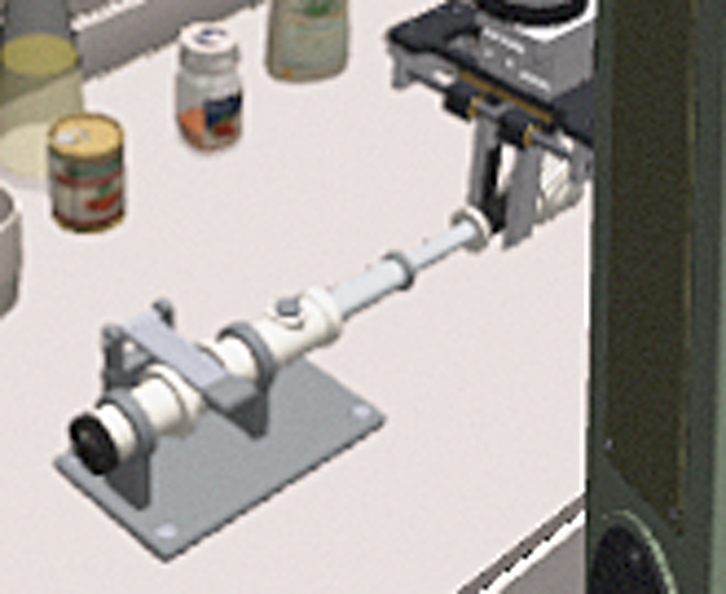

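Both tubes are out, the lever is still closed, and the handle has taken up its roughly 2 mm of play (end cap at (95,445)). I pull a little further to feel the hard stop.

```bash
python3 -m pendant '[{"linear":[0,-1,0],"twist":0},{"linear":[0,0,0],"twist":0}]' - 60; python3 -m pendant '[{"linear":[0,-1,0],"twist":0},{"linear":[0,0,0],"twist":0},{"linear":[0,0,0],"twist":0}]'; python3 - <<'E'
from h import *
p,d=ctrl.get_image("scene")
i=cv2.resize(p[200:275,235:345,::-1],None,fx=7,fy=7,interpolation=cv2.INTER_CUBIC);cv2.imwrite("pics/s4.png",i)
E
```

```text
time: 14.12
tool_pos: [512.4, -252.2, 46.1]
orientation: [-2.239, -2.197, -0.009]
wrist_force: [6.2, 9.4, 0.6]
finger_gap: 21.5
grasp_force: 60.0
time: 14.5
tool_pos: [512.4, -252.3, 46.0]
orientation: [-2.239, -2.196, -0.011]
wrist_force: [5.8, 12.1, 1.7]
finger_gap: 21.9
grasp_force: 60.0
```

View pics/s4.png

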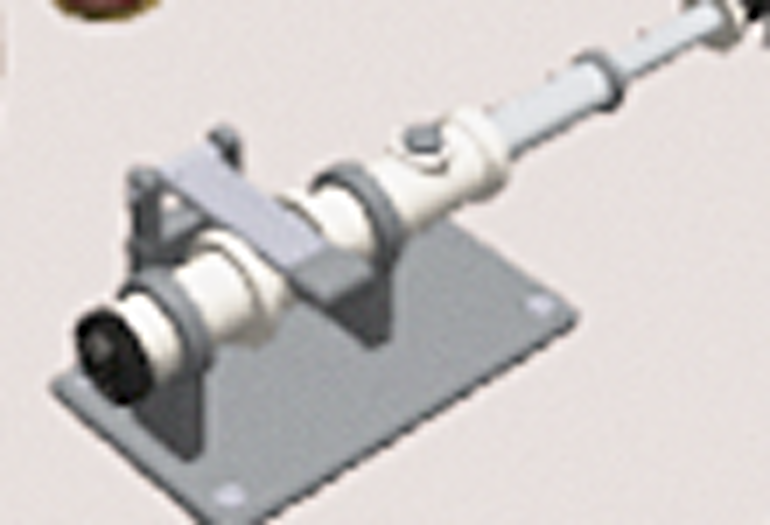

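The TCP no longer advances and the force is climbing (9 to 12 N), so this is the second stop. The lever is level and the button is in. I settle, then hand in.

```bash
python3 -m pendant '[{"linear":[0,-1,0],"twist":0},{"linear":[0,0,0],"twist":0},{"linear":[0,0,0],"twist":0},{"linear":[0,0,0],"twist":0}]' && python3 -c "
from cell import ctrl
print(ctrl.finish_job())"
```

```text
time: 15.05
tool_pos: [512.3, -252.3, 45.8]
orientation: [-2.238, -2.195, -0.012]
wrist_force: [7.6, 14.1, 1.2]
finger_gap: 21.5
grasp_force: 60.0
the job is handed in; nothing more can be done
None
```

I closed the clamp, pressed the button in, pulled the brush to the second stop and handed the job in at 15 s, still holding it at full stretch with a 60 N grip; the hand-in returned no verdict.

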